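# Bring the salt to the front of the pull-out spice carousel

### The arm

A 6-joint arm with a two-finger parallel gripper is mounted at the origin on a cart in front of the work surface, level with it; the furniture and walls round the work are solid. World frame = base frame: x ahead of the robot, y to its left, z up, the work surface at z = 0. Lengths are in mm, angles in rad, forces in N, time in s.
With the tool pointing down it reaches from about 350 to 725 mm from the base axis. Payload 6 kg.
Tool frame: the origin (TCP) lies on the front face of the gripper's body, between the roots of the fingers; the fingertips stand 73 mm ahead of it and the grasp point (between the pads) lies 54 mm ahead of it; z points along the fingers, y is the line along which they close (so a half turn about z gives the same grasp; the last joint's range is limited). The gripper opens to 85 mm and grips with 20 to 120 N. Pads are 22 mm wide; open, the fingers measure 114 mm over their backs; the gripper's body (76 mm by 85 mm) begins 54 mm behind the grasp point. The pads swing forward as they close: fully open they stand 13 mm farther back than shut.
Start: joints at [-1.011, 0.04, 0.085, 0, -1.615, -0.334], TCP at [134.347, -584.75, 303.861] pointing down, gripper open.
Joint ranges: [-2.56, 2.56], [-1.29, 2.01], [-1.08, 1.49], [-3.29, 1.98], [-2.81, -0.18], [-2.99, 2.99]. Speed limits (rad/s): [2.57, 2.57, 3.01, 3.14, 3.14, 3.14].

### API

Orientations are given as a unit quaternion [w, x, y, z].
In Python, from bench import ctrl, camera, workorder, nets gives the robot as it stands.
- The arm moves only by the tool drive_tool, never from a script. Its argument "targets" is a list of rows, each a list of 6 numbers: the shift along the tool's x, y, z in mm, then the turn, a rotation vector about the tool's x, y, z in units of 6 degrees (1.0 is 6 degrees). A call has 1 to 5 rows; each row shifts and turns the commanded pose from where the row before left it, along the tool's axes as they then stand; what a row does not reach is not made up. A row lasts 1/10 s, in which the tool goes at most 50 mm and 8.59 degrees, less where a joint would pass 70% of its speed; a pose out of reach is approached as far as the arm can. A call with a gripper value outside its range is refused whole. "fingers" is the closure, from 0 (fully open) to 1 (shut), set as the call begins (left out, the last holds). The fingers move at their own pace and stop on an object; the grip force is fixed at half the most. Time passes only in rows, so rows that do not move let the fingers close. It gives the time, the measured TCP pose, the force, the opening and the grip force at its end, in the units of the state.
- ctrl.read_state(): the state, without advancing time (a new reading comes with each control period).
- camera(name): name is "side" or "top" or "wrist"; returns a dict with "image" (480x640x3 uint8, red, green, blue), "fx", "fy", "cx", "cy" (pixels), "cam_to_world" (4x4, takes a point from camera to world coordinates). Camera axes: x right, y up, looking along -z (the intrinsics and any distortion apply to the point x, -y, -z); pixel columns grow to the right and rows downward; lengths in mm; the calibration is good to about 2 mm. A picture is of the moment at which its call begins. There is no depth.
- workorder.hand_in(): hands the job in; it is judged then, once.
Trained networks look in a picture, given as the dict that the camera call returned (one of the last four; its "shot" number tells which), for a name from the list of things; names that differ only in an ending like _2 or _b are one class to them, and where a whole thing is asked for, a point or a joint stands for the part that bears it (a point fixed in the world has none). Each returns a list of dicts, best first, with "confidence" (0 to 1); they miss things now and then, are a little off and sometimes report something else, mostly with a low value. They report only what shows in the picture. A call takes as long as a camera call.
- nets.boxes_of(picture, label): "centre" ([column, row] in pixels, amid what is visible of it).
The state is a dict: "clock": time; "joints": joint angles; "joint_velocities": joint speeds; "tau": joint torques, N m; "ee_pos": TCP position; "tool_rot": TCP orientation; "force": force on the tool from outside, world axes, zero at the start; "ft_torque": the same for the moment, N m; "width": finger opening in mm; "gripper_force": force on a finger pad.
Only numpy, scipy, OpenCV 4.12 (cv2) and the standard library are available. Lean on these libraries where they do the work, as an engineer would, in place of code of your own. Each camera call takes 0.05 s, during which the arm holds its last target. There are 200 camera calls.

### The job

First pull the spice tray out towards you to its stop by the small steel knob at its front. Then turn the carousel by the round wooden knob on its top until the salt shaker stands at the front, straight in line with the steel pull knob, and finish still holding the wooden knob so that the carousel stays there. Leave the things standing beside the tray alone.

Things in the scene. Friction and masses are not known exactly. Their poses are not given: they have to be found in the camera images.
- slide_base: Fixed low steel base with two runners along its long sides, 300 x 198 x 18 mm, standing on the worktop. Origin on the worktop, exactly under the carousel's axis when the tray is fully out. Its -x axis is the direction in which the tray is pulled out (roughly towards the robot); z up.
- tray (a joint): How far the light wooden tray (305 x 166 mm, top face 22 mm over the worktop, side rims to 33 mm) is pulled out along the base's -x: 0 is fully in, 0.11 m is the rigid stop. It slides stiffly (about 3 N) and stays where it is left. It carries the carousel.
- pull_knob (a point): Steel knob standing upright on the tray at its front end, a plain round post 26 mm in diameter from 22 to 66 mm over the worktop; gripped from above, any direction. This point is on its axis at 48 mm height. It moves with the tray and lies 150 mm in front of the carousel's axis.
- carousel (a joint): Turn of the carousel on the tray, rad, growing anticlockwise seen from above; at 0 and at whole turns (2 pi) the salt shaker stands at the front, in line with the pull knob. It may turn several turns either way. It runs easily on a bearing (about 0.015 N m).
- top_knob: Round wooden knob on top of the carousel's central post, on its turning axis, 40 mm in diameter, from 152 to 200 mm over the worktop (straight sides from 158 mm). Origin at its underside centre, 152 mm over the worktop. It is fixed to the carousel and turns with it. The tallest jar round it reaches 147 mm, so fingertips at 155 mm or higher pass over the jars.
- salt_shaker: Salt shaker, glass with white salt and a grey domed top, 44 mm in diameter, 90 mm tall, standing on the carousel 56 mm from its axis and fixed to it; the other four jars on the carousel are taller spice jars with flat caps, also fixed, 72 degrees apart. The carousel's round wooden plate is 172 mm wide, its top 38 mm over the worktop. Origin at the centre of the shaker's underside.
- front_mark (a point): The place at the front of the carousel where the salt shaker has to stand: 56 mm from the carousel's axis straight towards the pull knob, 38 mm over the worktop. Moves with the tray; a short steel strip lying on the tray just in front of the plate points to it.
- tin_small: Loose bystander: small tin, 58 mm wide, 72 mm tall, beside the tray on its +y side. Origin at underside centre.
- jar_small: Loose bystander: small jam jar, 58 mm wide, 85 mm tall, beside the tray on its -y side. Origin at underside centre.
- onion: Loose bystander: red onion, 78 mm wide, 84 mm tall, beside the rear of the tray on its -y side. Origin at underside centre.

How it is judged (in metres and radians):
On the way, in this order (a step that is already met when the one before it is completed fails the run):
1. the tray is pulled out to its stop (value of joint tray above 0.104 m), for 0.2 s.
2. the salt shaker has been turned to the front (horizontal distance between salt_shaker and front_mark below 0.012 m), for 0.2 s.
At the end, for the whole second after the job is handed in: The tray is out to within 8 mm of its stop, the salt shaker stands within 12 mm of the front mark (about 12 degrees), the carousel is still (under 0.1 rad/s) and the fingers hold the wooden top knob with more than 2 N (value of joint tray above 0.102 m and horizontal distance between salt_shaker and front_mark below 0.012 m and velocity of joint carousel between -0.1 and 0.1 rad/s and contact force between the fingers and top_knob above 2 N); the arm keeps its last pose, push and grip.
It fails at once if a thing beside the tray was pushed by more than 25 mm or knocked over (distance of any of tin_small, jar_small, onion from where it was at the start of the episode above 0.025 m or angle between any of tin_small, jar_small's own z axis and vertical above 0.5 rad or angle between onion's own z axis and vertical above 0.8 rad).
It also fails if it takes over 64 s, if anything falls off the work surface, if the arm or the gripper's body presses on something with over 40 N, if the wrist force passes 120 N, or if a joint passes its speed limit or range.

## Working session

There is one attempt and no reset: what is moved stays moved. The work goes in short steps, Python scripts to look and compute and a tool call to move; the robot and the scene stay as the last step left them, time stands still between calls to the robot, and variables do not carry over. Pictures are saved under pics/ and viewed, at most 10 in all, crops included, and the job is handed in when it is done.

Besides the shell and the picture viewer there is one more tool, called after "Request:" as name([rows], argument=value, ...), one row to a line, values as JSON. drive_tool: Moves the arm, as the interface text tells. Its arguments: {"type":"object","properties":{"targets":{"type":"array","items":{"type":"array","items":{"type":"number"}}},"fingers":{"type":"number"}},"required":["targets"]}

```bash
mkdir -p pics; cat > h.py <<'E'
import numpy as np, cv2
from bench import ctrl, camera, workorder, nets
def save(p,n): cv2.imwrite(f'pics/{n}.png', p['image'][:,:,::-1])
def ray(p,uv,z):
    M=np.array(p['cam_to_world']); d=M[:3,:3]@np.array([(uv[0]-p['cx'])/p['fx'],-(uv[1]-p['cy'])/p['fy'],-1.])
    o=M[:3,3]; return o+d*(z-o[2])/d[2]
def proj(p,X):
    M=np.array(p['cam_to_world']); c=M[:3,:3].T@(np.array(X)-M[:3,3])
    return np.array([p['cx']+p['fx']*c[0]/-c[2], p['cy']-p['fy']*c[1]/-c[2]])
E
python3 - <<'E'
from h import *
s=ctrl.read_state(); print(s['ee_pos'],s['tool_rot'],s['clock'])
Z=dict(pull_knob=44,top_knob=176,salt_shaker=83,tin_small=36,jar_small=42,onion=42,slide_base=9,front_mark=22)
for n in ('top','side'):
    p=camera(n); save(p,n); print(n,[k for k in p], np.round(p['cam_to_world'],2).tolist())
    for k,z in Z.items():
        for b in nets.boxes_of(p,k)[:2]: print(k,np.round(b['centre']),round(b['confidence'],2),np.round(ray(p,b['centre'],z)))
a=cv2.imread('pics/top.png');b=cv2.imread('pics/side.png')
E
```

```text
[ 134.37003695 -584.55100545  302.83627193] [-1.67101795e-04 -1.12655956e-01  9.93633626e-01  9.07985337e-04] 0.0
top ['image', 'fx', 'fy', 'cx', 'cy', 'cam_to_world', 'shot'] [[-0.0, 1.0, -0.08, 567.97], [-1.0, -0.01, -0.01, 19.21], [-0.01, 0.08, 1.0, 1199.02], [0.0, 0.0, 0.0, 1.0]]
pull_knob [370. 240.] 0.7 [671. -76.  44.]
top_knob [378. 216.] 0.56 [703. -81. 176.]
salt_shaker [390. 206.] 0.89 [ 736. -116.   83.]
tin_small [272. 259.] 0.71 [631. 130.  36.]
tin_small [369. 241.] 0.43 [668. -75.  36.]
jar_small [462. 281.] 0.81 [ 584. -270.   42.]
onion [458. 219.] 0.92 [ 713. -263.   42.]
slide_base [368. 240.] 0.57 [672. -76.   9.]
front_mark [366. 243.] 0.69 [665. -71.  22.]
side ['image', 'fx', 'fy', 'cx', 'cy', 'cam_to_world', 'shot'] [[0.35, -0.66, 0.66, 1349.79], [0.94, 0.25, -0.24, -201.29], [-0.01, 0.7, 0.71, 836.64], [0.0, 0.0, 0.0, 1.0]]
pull_knob [256. 256.] 0.67 [624. -76.  44.]
top_knob [263. 235.] 0.79 [701. -72. 176.]
top_knob [166. 310.] 0.43 [ 802. -254.  176.]
salt_shaker [245. 285.] 0.71 [ 720. -119.   83.]
tin_small [349. 238.] 0.85 [635. 122.  36.]
onion [165. 309.] 0.8 [ 688. -267.   42.]
slide_base [257. 258.] 0.7 [596. -69.   9.]
front_mark [259. 256.] 0.74 [605. -67.  22.]
```

View pics/top.png

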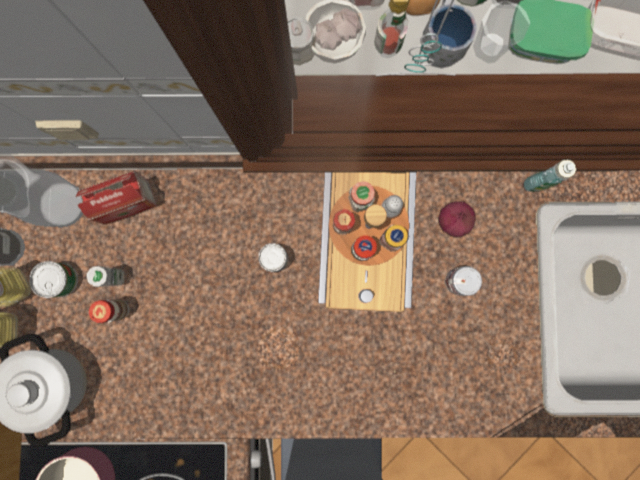

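View pics/side.png

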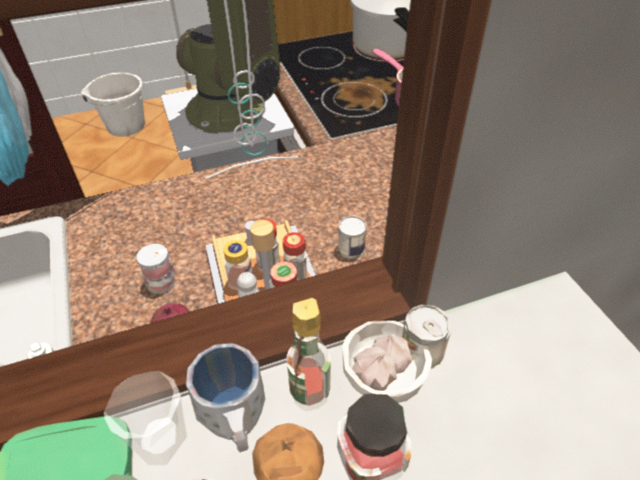

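The top view shows the steel knob at about (367,295), the wooden knob at (376,216), the salt's grey dome at (394,204) at the rear right, and the runners from (327,173)-(321,302) and (412,173)-(409,307). The side view agrees, with the wooden knob at (263,232). The networks' pull_knob hit is really the tray centre, so I'll use my own pixels for that one.

```bash
python3 - <<'E'
from h import *
p=camera('top'); q=camera('side'); w=camera('wrist')
g=cv2.resize(p['image'][160:320,310:470,::-1],(600,600),interpolation=cv2.INTER_CUBIC)
cv2.imwrite('pics/crop1.png',g)
k=ray(p,(367,295),66); t=ray(p,(376,215),200); s=ray(p,(394,203.5),126)
print('pull',k,'top',t,'salt',s,'side top',ray(q,(263,229),200))
print('dist',np.linalg.norm((t-k)[:2]),'dir',np.degrees(np.arctan2(*(k-t)[1::-1])) )
print('salt r',np.linalg.norm((s-t)[:2]),'ang',np.degrees(np.arctan2(*(s-t)[1::-1])))
for a in [(327,173),(321,302),(412,173),(409,307)]: print(ray(p,a,18))
M=np.array(w['cam_to_world']); st=ctrl.read_state()
print('wrist cam',M[:3,3],M[:3,2],st['ee_pos'])
E
```

```text
pull [554.82567408 -67.96746716  66.        ] top [701.82638391 -75.77067866 200.        ] salt [ 734.29431258 -118.43596202  126.        ] side top [710.2025963  -72.44862195 200.        ]
dist 147.20767234991106 dir 176.96143060210343
salt r 53.6142965695283 ang -52.72916451335036
[818.81334914  12.17959381  18.        ]
[539.86719564  26.61650608  18.        ]
[ 817.62775384 -172.36925822   18.        ]
[ 528.37818537 -160.77625576   18.        ]
wrist cam [  52.77665005 -602.34481867  374.30313709] [-0.31641815 -0.07277128  0.94582445] [ 134.35639608 -584.75213367  303.86828275]
```

View pics/crop1.png

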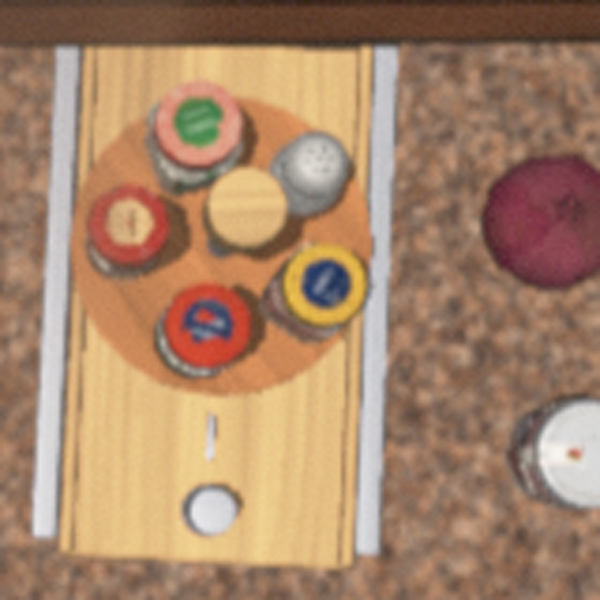

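The crop puts the steel knob at (366.5,296), the salt at the rear right and the steel strip on the pull line. The knob-to-axis distance comes out at 147 mm (150 expected) and the salt radius at 54 mm (56 expected). The pull direction is about 177°. Now moving over the steel knob.

Request:
drive_tool([
  [-35,27,0,0,0,0],
  [-35,27,0,0,0,0],
  [-35,27,0,0,0,0],
  [-35,27,0,0,0,0],
  [-35,27,0,0,0,0],
], fingers=0)

```text
clock: 1.55
ee_pos: [275.4, -412.6, 304.0]
tool_rot: [0.0, -0.113, 0.994, -0.0]
force: [1.1, -0.9, -0.2]
width: 85.4
gripper_force: 0.0
```

Request:
drive_tool([
  [-35,27,0,0,0,0],
  [-35,27,0,0,0,0],
  [-35,27,0,0,0,0],
  [-35,27,0,0,0,0],
  [-35,27,0,0,0,0],
])

```text
clock: 2.05
ee_pos: [415.8, -241.6, 304.3]
tool_rot: [0.001, -0.113, 0.994, -0.0]
force: [1.4, -1.6, 0.6]
width: 85.3
gripper_force: 0.0
```

Request:
drive_tool([
  [-35,27,0,0,0,0],
  [-35,27,0,0,0,0],
  [-35,27,0,0,0,0],
  [-35,27,0,0,0,0],
  [0,0,0,0,0,0],
])

```text
clock: 2.55
ee_pos: [529.2, -103.1, 302.4]
tool_rot: [-0.001, -0.115, 0.993, 0.0]
force: [0.5, -0.2, -0.5]
width: 85.5
gripper_force: 0.0
```

Request:
drive_tool([
  [0,0,0,0,0,1.35],
  [0,0,0,0,0,1.35],
  [-24,36,20,0,0,0],
  [0,0,40,0,0,0],
  [0,0,40,0,0,0],
])

```text
clock: 3.05
ee_pos: [553.7, -71.5, 203.1]
tool_rot: [0.001, 0.028, 1.0, 0.0]
force: [0.8, -0.3, 0.5]
width: 85.3
gripper_force: 0.0
```

```bash
python3 - <<'E'
from h import *
w=camera('wrist'); save(w,'w1'); s=ctrl.read_state()
print(s['ee_pos'],s['tool_rot'],s['joints'])
print('expect knob top px',proj(w,[554.8,-68,66]), 'under tcp',proj(w,[s['ee_pos'][0],s['ee_pos'][1],66]))
for b in nets.boxes_of(w,'pull_knob')[:2]: print(b, ray(w,b['centre'],50))
E
```

```text
[550.59693419 -71.44060676 194.26746874] [-5.44963567e-03  2.85183943e-02  9.99578205e-01  6.44134799e-04] [ 0.23059285 -0.05594158 -0.20875037 -0.00407929 -1.42819415 -1.85783421]
expect knob top px [323.62883559 263.24555966] under tcp [316.94487516 256.46002277]
{'centre': [326.6, 314.2], 'confidence': 0.89} [595.47454326 -68.12759535  50.        ]
```

View pics/w1.png

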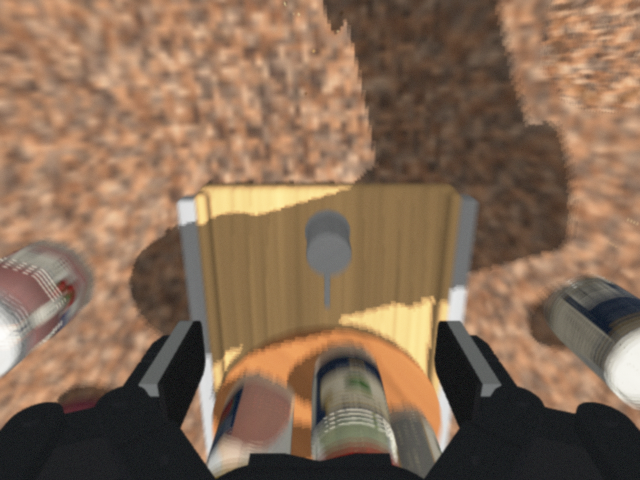

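The wrist view is blurred because the arm was still moving. It shows the steel knob's top near (328,255), between the fingers. I'll let it settle and measure again.

Request:
drive_tool([
  [0,0,0,0,0,0],
  [0,0,0,0,0,0],
])

```text
clock: 3.35
ee_pos: [554.3, -72.5, 207.2]
tool_rot: [0.002, 0.029, 1.0, -0.0]
force: [0.9, 0.4, 1.2]
width: 85.5
gripper_force: 0.0
```

```bash
python3 - <<'E'
from h import *
w=camera('wrist'); s=ctrl.read_state(); a=w['image'].copy()
print(s['ee_pos'],s['tool_rot'])
cv2.circle(a,tuple(np.int32(proj(w,[554.8,-68,66]))),3,(0,255,0),-1)
cv2.circle(a,tuple(np.int32(proj(w,[s['ee_pos'][0],s['ee_pos'][1],66]))),3,(255,0,0),-1)
print(proj(w,[554.8,-68,66]))
c=cv2.resize(a[180:320,230:430,::-1],(800,560)); cv2.imwrite('pics/w2.png',c)
E
```

```text
[554.29590972 -72.36429254 207.22818757] [2.37195774e-03 2.85800562e-02 9.99588687e-01 1.02762192e-04]
[325.39583926 258.58856579]
```

View pics/w2.png

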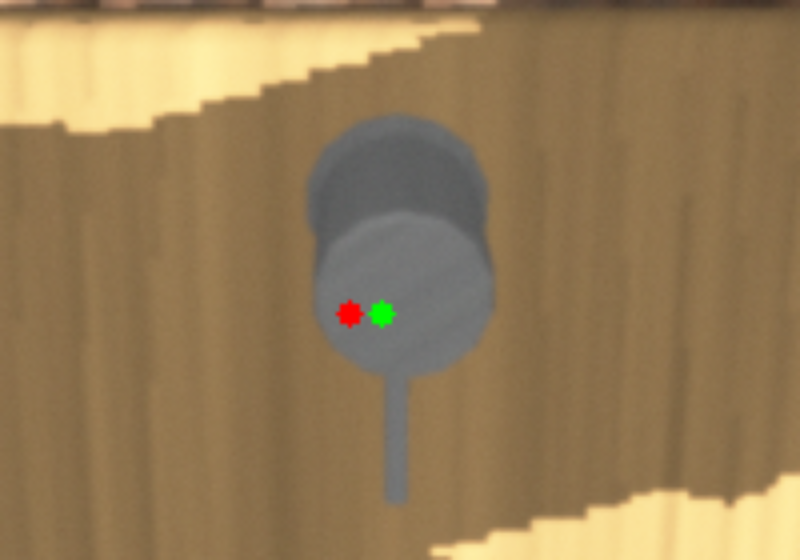

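The knob's top face is centred at crop (404,293), about 3 mm off my estimate. That puts it at (552,-65).

Request:
drive_tool([
  [3,7.5,10,0,0,0],
  [0,0,30,0,0,0],
  [0,0,30,0,0,0],
  [0,0,25,0,0,0],
  [0,0,8,0,0,0],
])

```text
clock: 3.9
ee_pos: [549.3, -64.1, 98.1]
tool_rot: [-0.002, 0.029, 1.0, 0.0]
force: [-0.2, -0.6, -0.2]
width: 85.8
gripper_force: 0.0
```

Request:
drive_tool([
  [0,0,0,0,0,0],
  [0,0,0,0,0,0],
  [0,0,0,0,0,0],
])

```text
clock: 4.2
ee_pos: [551.6, -64.2, 102.8]
tool_rot: [0.001, 0.028, 1.0, 0.0]
force: [0.8, 0.1, 0.0]
width: 85.5
gripper_force: 0.0
```

Request:
drive_tool([
  [0,0,0,0,0,0],
  [0,0,0,0,0,0],
  [0,0,0,0,0,0],
  [0,0,0,0,0,0],
  [0,0,0,0,0,0],
], fingers=1)

```text
clock: 4.7
ee_pos: [550.7, -65.8, 101.5]
tool_rot: [-0.0, 0.029, 1.0, -0.001]
force: [-1.0, -6.0, 1.6]
width: 24.4
gripper_force: 59.5
```

Gripped. Pulling along tool +x.

Request:
drive_tool([
  [8,0,0,0,0,0],
  [12,0,0,0,0,0],
  [12,0,0,0,0,0],
  [12,0,0,0,0,0],
  [12,0,0,0,0,0],
])

```text
clock: 5.2
ee_pos: [494.7, -62.7, 101.5]
tool_rot: [0.001, 0.029, 1.0, -0.001]
force: [3.1, -7.3, 0.8]
width: 24.7
gripper_force: 61.1
```

Request:
drive_tool([
  [12,0,0,0,0,0],
  [12,0,0,0,0,0],
  [10,0,0,0,0,0],
  [6,0,0,0,0,0],
  [4,0,0,0,0,0],
])

```text
clock: 5.7
ee_pos: [450.6, -60.2, 101.5]
tool_rot: [0.0, 0.029, 1.0, -0.001]
force: [2.5, -9.1, 0.0]
width: 24.7
gripper_force: 61.2
```

Request:
drive_tool([
  [3,0,0,0,0,0],
  [3,0,0,0,0,0],
  [2,0,0,0,0,0],
  [0,0,0,0,0,0],
])

```text
clock: 6.1
ee_pos: [445.0, -59.9, 101.6]
tool_rot: [0.004, 0.029, 1.0, -0.001]
force: [17.6, -13.4, -10.3]
width: 24.4
gripper_force: 60.6
```

Request:
drive_tool([
  [3,0,0,0,0,0],
  [0,0,0,0,0,0],
  [0,0,0,0,0,0],
])

```text
clock: 6.4
ee_pos: [444.5, -59.8, 101.6]
tool_rot: [0.007, 0.029, 1.0, -0.001]
force: [36.5, -19.4, -23.5]
width: 24.2
gripper_force: 61.7
```

It's hard against the stop, so I'll relax, open, rise and look.

Request:
drive_tool([
  [-4,0,0,0,0,0],
  [0,0,0,0,0,0],
])

```text
clock: 6.6
ee_pos: [445.2, -59.9, 101.5]
tool_rot: [0.002, 0.029, 1.0, -0.002]
force: [9.5, -11.8, -5.5]
width: 24.7
gripper_force: 63.7
```

Request:
drive_tool([
  [0,0,0,0,0,0],
  [0,0,0,0,0,0],
  [0,0,0,0,0,0],
  [0,0,0,0,0,0],
  [0,0,-10,0,0,0],
], fingers=0)

```text
clock: 7.1
ee_pos: [443.1, -58.3, 110.0]
tool_rot: [-0.001, 0.028, 1.0, -0.0]
force: [-0.3, 0.2, -0.3]
width: 85.5
gripper_force: 0.0
```

Request:
drive_tool([
  [0,0,-35,0,0,0],
  [0,0,-40,0,0,0],
  [0,0,-40,0,0,0],
  [0,0,-40,0,0,0],
  [0,0,-20,0,0,0],
])

```text
clock: 7.6
ee_pos: [444.3, -58.6, 291.0]
tool_rot: [0.003, 0.028, 1.0, 0.0]
force: [1.2, -0.3, 0.0]
width: 85.4
gripper_force: 0.0
```

Request:
drive_tool([
  [0,0,0,0,0,0],
  [0,0,0,0,0,0],
  [0,0,0,0,0,0],
])

```text
clock: 7.9
ee_pos: [443.5, -58.3, 284.9]
tool_rot: [-0.001, 0.028, 1.0, -0.0]
force: [-0.1, 0.8, -0.0]
width: 85.3
gripper_force: 0.0
```

```bash
python3 - <<'E'
from h import *
s=ctrl.read_state(); print(s['ee_pos'],s['tool_rot'],s['joints'])
p=camera('top');q=camera('side');w=camera('wrist')
a=cv2.resize(p['image'][190:370,300:440,::-1],(400,514)); b=cv2.resize(w['image'][:,:,::-1],(400,300))
b=np.vstack([b,cv2.resize(q['image'][190:310,190:350,::-1],(400,214)) if 1 else 0][:2]); b=cv2.resize(b,(400,514))
cv2.imwrite('pics/c2.png',np.hstack([a,b])); save(w,'w3'); save(q,'s3'); save(p,'t3')
print('exp top', proj(p,[595,-69,200]),proj(q,[595,-69,200]),proj(w,[595,-69,200]))
for c,n in((p,'top'),(q,'side'),(w,'wrist')):
  for k,z in(('top_knob',176),('salt_shaker',83)):
    for x in nets.boxes_of(c,k)[:1]: print(n,k,x['centre'],x['confidence'],ray(c,x['centre'],z))
E
```

```text
[443.5391197  -58.25663711 284.86303428] [-8.79154104e-04  2.84166314e-02  9.99595779e-01 -9.77169261e-06] [ 3.23770158e-01 -3.78996560e-01 -3.17738523e-01 -5.89358909e-04
 -1.63371148e+00 -1.95144399e+00]
exp top [373.01882333 273.56176213] [247.34068806 187.23993883] [313.57022518 555.05568591]
top top_knob [374.1, 273.3] 0.86 [596.12418262 -73.12922935 176.        ]
top salt_shaker [386.4, 254.9] 0.86 [ 635.84336332 -106.92615228   83.        ]
side top_knob [251.1, 198.8] 0.86 [601.24042692 -66.063357   176.        ]
side salt_shaker [239.4, 253.9] 0.61 [ 641.83231602 -109.81508548   83.        ]
wrist salt_shaker [280.4, 437.2] 0.97 [ 627.05576371 -100.81047759   83.        ]
```

View pics/c2.png

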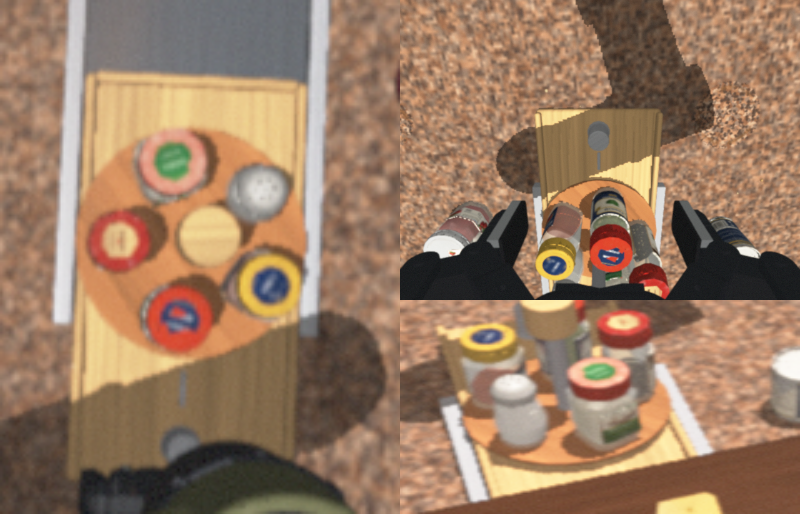

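The tray is out. In the top view the wooden knob is at (373.2,272.6), which gives about (595,-69), and the salt is at rear right, around −45°. The salt needs about 130–140° clockwise. I'll move over the knob and pre-turn anticlockwise by 120°.

Request:
drive_tool([
  [-38,-0.5,-4,0,0,0],
  [-38,-0.5,-4,0,0,0],
  [-38,-0.5,-4,0,0,0],
  [-38,-0.5,-4,0,0,0],
  [0,0,0,0,0,-1.35],
])

```text
clock: 8.85
ee_pos: [598.5, -69.0, 297.7]
tool_rot: [-0.003, -0.043, 0.999, -0.0]
force: [-0.5, 0.2, -0.9]
width: 85.2
gripper_force: 0.0
```

Request:
drive_tool([
  [0,0,0,0,0,-1.35],
  [0,0,0,0,0,-1.35],
  [0,0,0,0,0,-1.35],
  [0,0,0,0,0,-1.35],
  [0,0,0,0,0,-1.35],
])

```text
clock: 9.35
ee_pos: [595.6, -69.0, 301.6]
tool_rot: [-0.0, -0.388, 0.922, 0.0]
force: [-0.4, 0.1, -0.5]
width: 85.8
gripper_force: 0.0
```

Request:
drive_tool([
  [0,0,0,0,0,-1.35],
  [0,0,0,0,0,-1.35],
  [0,0,0,0,0,-1.35],
  [0,0,0,0,0,-1.35],
  [0,0,0,0,0,-1.35],
])

```text
clock: 9.85
ee_pos: [595.6, -69.0, 301.7]
tool_rot: [-0.0, -0.683, 0.73, 0.0]
force: [1.0, -0.5, -0.8]
width: 85.0
gripper_force: 0.0
```

Request:
drive_tool([
  [0,0,0,0,0,-1.35],
  [0,0,0,0,0,-1.35],
  [0,0,0,0,0,-1.35],
  [0,0,0,0,0,-1.35],
  [0,0,0,0,0,0],
])

```text
clock: 10.35
ee_pos: [595.6, -69.0, 301.7]
tool_rot: [0.0, 0.859, -0.513, -0.0]
force: [0.4, 0.5, 0.4]
width: 85.3
gripper_force: 0.0
```

```bash
python3 - <<'E'
from h import *
from scipy.spatial.transform import Rotation as R
s=ctrl.read_state(); q=s['tool_rot']; M=R.from_quat([q[1],q[2],q[3],q[0]]).as_matrix()
print(s['ee_pos'],s['joints'],M.round(4).tolist())
print('tool shift to knob',M.T@(np.array([595,-69,231])-s['ee_pos']))
w=camera('wrist')
print('exp knob',proj(w,[595,-69,200]),[ (b['centre'],b['confidence']) for b in nets.boxes_of(w,'top_knob')[:2]])
save(w,'w4')
E
```

```text
[595.57164048 -68.98249042 301.67696752] [ 2.18557171e-01  3.90389212e-02  7.96742916e-02 -9.44249219e-05
 -1.61181966e+00  2.75432317e-01] [[0.4741, -0.8804, -0.0004], [-0.8804, -0.4741, 0.0], [-0.0002, 0.0003, -1.0]]
tool shift to knob [-0.2417504   0.48702758 70.67718995]
exp knob [321.75299911 288.87343136] [([314.8, 274.3], 0.69)]
```

View pics/w4.png

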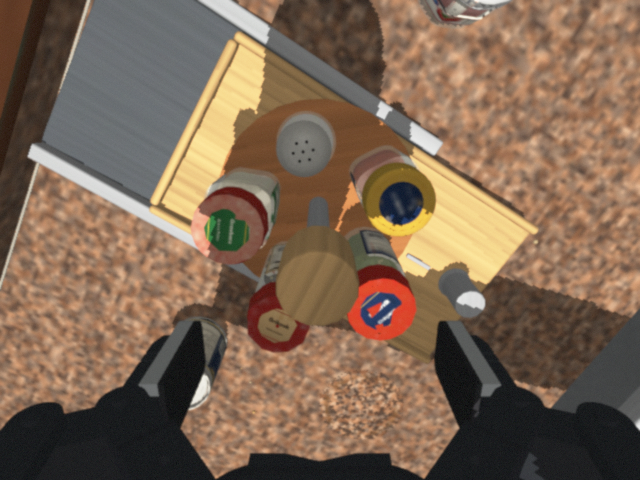

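The knob's top is at (318,285), between the fingers and within 2 mm of where I expected it. Descending and gripping.

Request:
drive_tool([
  [1,-0.5,20,0,0,0],
  [1,-0.5,20,0,0,0],
  [0,0,15,0,0,0],
  [0,0,9,0,0,0],
  [0,0,5,0,0,0],
])

```text
clock: 10.95
ee_pos: [597.2, -70.3, 232.1]
tool_rot: [0.0, 0.858, -0.514, -0.0]
force: [-0.4, 0.8, -0.5]
width: 85.0
gripper_force: 0.0
```

Request:
drive_tool([
  [0,0,0,0,0,0],
  [0,0,0,0,0,0],
  [0,0,0,0,0,0],
  [0,0,0,0,0,0],
  [0,0,0,0,0,0],
], fingers=1)

```text
clock: 11.45
ee_pos: [597.6, -70.3, 234.1]
tool_rot: [-0.0, 0.858, -0.513, 0.001]
force: [-0.7, 0.8, 4.0]
width: 38.7
gripper_force: 62.4
```

```bash
python3 - <<'E'
from h import *
s=ctrl.read_state(); print(s['ee_pos'],s['width'],s['gripper_force'],s['force'],s['joints'][5])
import glob
p=camera('top');q=camera('side');w=camera('wrist')
ax=np.array([595,-69]); 
for c,n in((p,'top'),(q,'side'),(w,'wrist')):
  for x in nets.boxes_of(c,'salt_shaker')[:1]:
    r=ray(c,x['centre'],83); d=r[:2]-ax; print(n,x['centre'],x['confidence'],r,np.hypot(*d),np.degrees(np.arctan2(d[1],d[0])))
# dome pixel from pics/w4 used wrist pose then: not kept
d=ray(p,(390.8,258),122)[:2]-ax; print('dome t3',d,np.degrees(np.arctan2(d[1],d[0])))
E
```

```text
[597.64590338 -70.29446257 234.09557908] 38.6966249577747 62.39453255708213 [-0.65957992  0.81670064  4.03200773] 0.2770717158738154
side [238.6, 253.3] 0.59 [ 639.76445306 -110.85882847   83.        ] 61.28635883270993 -43.078834852179654
wrist [301.9, 162.9] 0.96 [ 630.91733077 -110.49326994   83.        ] 54.87937772712266 -49.11993917844582
dome t3 [ 32.34984715 -42.03268725] -52.41684299698953
```

Gripped with an opening of 38.7 mm. The salt is at about −50°, so it needs about 132° clockwise. I'll turn most of that, then look.

Request:
drive_tool([
  [0,0,0,0,0,0.6],
  [0,0,0,0,0,1.2],
  [0,0,0,0,0,1.2],
  [0,0,0,0,0,1.2],
  [0,0,0,0,0,1.2],
])

```text
clock: 12.25
ee_pos: [597.3, -70.5, 234.1]
tool_rot: [0.0, -0.679, 0.734, -0.0]
force: [-3.0, 0.5, 6.8]
width: 38.5
gripper_force: 62.8
```

Request:
drive_tool([
  [0,0,0,0,0,1.2],
  [0,0,0,0,0,1.2],
  [0,0,0,0,0,1.2],
  [0,0,0,0,0,1.2],
  [0,0,0,0,0,1.2],
])

```text
clock: 12.75
ee_pos: [597.4, -70.2, 234.1]
tool_rot: [0.001, -0.419, 0.908, -0.0]
force: [-1.9, 1.2, 6.6]
width: 38.6
gripper_force: 62.8
```

Request:
drive_tool([
  [0,0,0,0,0,1.2],
  [0,0,0,0,0,1.2],
  [0,0,0,0,0,1.2],
  [0,0,0,0,0,1.2],
  [0,0,0,0,0,1.2],
])

```text
clock: 13.25
ee_pos: [597.6, -69.4, 234.1]
tool_rot: [0.001, -0.118, 0.993, 0.001]
force: [-2.9, 6.1, 7.3]
width: 38.8
gripper_force: 62.9
```

Request:
drive_tool([
  [0,0,0,0,0,1.2],
  [0,0,0,0,0,1.2],
  [0,0,0,0,0,0.6],
  [0,0,0,0,0,0],
  [0,0,0,0,0,0],
])

```text
clock: 13.75
ee_pos: [597.7, -68.9, 234.1]
tool_rot: [0.001, 0.036, 0.999, 0.001]
force: [-3.1, 7.1, 6.6]
width: 38.6
gripper_force: 63.0
```

```bash
python3 - <<'E'
from h import *
s=ctrl.read_state(); print(s['ee_pos'],s['width'],s['gripper_force'],s['force'],s['joints'][5],s['clock'])
q=camera('side');w=camera('wrist'); a=w['image'].copy()
ax=np.array([596.5,-69.5]); 
for c,n in((q,'side'),(w,'wrist')):
  for x in nets.boxes_of(c,'salt_shaker')[:1]:
    r=ray(c,x['centre'],83); d=r[:2]-ax; print(n,x['centre'],x['confidence'],r,np.hypot(*d),np.degrees(np.arctan2(d[1],d[0])))
out=np.array([np.cos(np.radians(176.8)),np.sin(np.radians(176.8))])
m=ax+56*out
for X,c in (([*m,128],(0,255,0)),([*(ax+150*out),66],(255,0,0))): print(proj(w,X)); cv2.circle(a,tuple(np.int32(proj(w,X))),4,c,-1)
cv2.imwrite('pics/w5.png',a[:,:,::-1])
E
```

```text
[597.68440766 -68.88423655 234.10707767] 38.56707557508826 62.96483605838148 [-3.07195042  7.05593813  6.57499526] -1.8592389413728458 13.75
side [241.4, 219.2] 0.72 [549.56295368 -82.04127321  83.        ] 48.58363768530139 -165.04040574435166
wrist [301.4, 159.2] 0.73 [543.47011919 -73.25511838  83.        ] 53.16266710105791 -175.94956842507005
[312.55223151 165.66457762]
[310.39186977 -42.12204127]
```

View pics/w5.png

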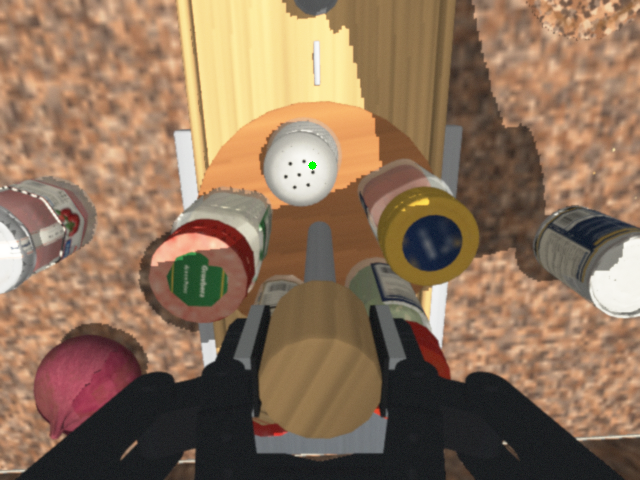

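The salt dome is at (300,172). The line through the strip (317,65) and the post (319,250) runs about 18 px to its right, or roughly 10.5°. I'll turn 10.5° more clockwise.

Request:
drive_tool([
  [0,0,0,0,0,0.8],
  [0,0,0,0,0,0.7],
  [0,0,0,0,0,0.3],
  [0,0,0,0,0,0],
  [0,0,0,0,0,0],
])

```text
clock: 14.45
ee_pos: [597.7, -68.6, 234.1]
tool_rot: [0.001, 0.129, 0.992, 0.001]
force: [-2.3, 8.5, 6.5]
width: 38.7
gripper_force: 63.0
```

Request:
drive_tool([
  [0,0,0,0,0,0],
  [0,0,0,0,0,0],
  [0,0,0,0,0,0],
  [0,0,0,0,0,0],
  [0,0,0,0,0,0],
])

```text
clock: 14.95
ee_pos: [597.7, -68.6, 234.1]
tool_rot: [0.001, 0.129, 0.992, 0.001]
force: [-1.8, 7.6, 7.0]
width: 38.7
gripper_force: 63.0
```

```bash
python3 - <<'E'
from h import *
s=ctrl.read_state(); print(s['ee_pos'],s['width'],s['gripper_force'],s['force'],s['joints'][5],s['clock'])
p=camera('top'); w=camera('wrist'); 
for x in nets.boxes_of(w,'salt_shaker')[:1]: print(x['centre'],ray(w,x['centre'],83))
a=w['image'][:,:,::-1]; b=cv2.resize(p['image'][230:370,310:420,::-1],(330,420)); 
cv2.imwrite('pics/w6.png',np.hstack([cv2.resize(a[0:420,170:470],(300,420)),b]))
E
```

```text
[597.74121257 -68.58505923 234.11203693] 38.692194654011914 63.045419658883475 [-1.80959341  7.59643512  7.03058243] -2.0476526081889945 14.95
[300.5, 161.0] [544.21395246 -63.31293372  83.        ]
```

View pics/w6.png

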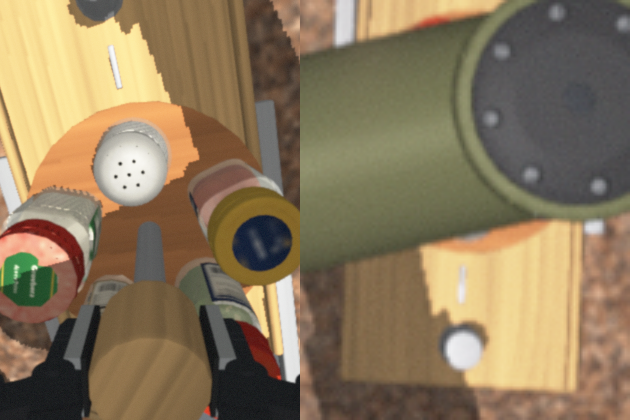

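The shaker stands on the line from the post to the strip, within about 3°. One last check of the tray travel in the same script, then hand in.

```bash
python3 - <<'E'
from h import *
p=camera('top'); a=ray(p,(366.5,295.7),66); b=ray(p,(310+(462-300)/3,230+348/3),66)
d=np.linalg.norm((b-a)[:2]); print(a,b,d)
if d>104: print(workorder.hand_in())
E
```

```text
[553.40291577 -66.92759061  66.        ] [451.57260984 -60.67494225  66.        ] 102.02208985259408
```

Measured travel is 102 ± 2 mm, so gripping the knob may have nudged the tray a little way in. I'll pull the held knob a few mm outwards to seat the tray on its stop.

Request:
drive_tool([
  [2,-0.4,0,0,0,0],
  [2,-0.4,0,0,0,0],
  [0,0,0,0,0,0],
  [0,0,0,0,0,0],
])

```text
clock: 15.55
ee_pos: [594.6, -68.4, 234.1]
tool_rot: [0.002, 0.129, 0.992, 0.001]
force: [4.1, 6.7, 4.8]
width: 38.6
gripper_force: 62.8
```

Request:
drive_tool([
  [2,-0.4,0,0,0,0],
  [1,-0.2,0,0,0,0],
  [0,0,0,0,0,0],
  [0,0,0,0,0,0],
])

```text
clock: 15.95
ee_pos: [594.1, -68.3, 234.1]
tool_rot: [0.006, 0.129, 0.992, 0.002]
force: [20.4, 3.8, -1.3]
width: 38.5
gripper_force: 62.3
```

The tray is on its stop (20 N). Settle and hand in.

Request:
drive_tool([
  [0,0,0,0,0,0],
  [0,0,0,0,0,0],
  [0,0,0,0,0,0],
])

```text
clock: 16.25
ee_pos: [594.1, -68.3, 234.1]
tool_rot: [0.006, 0.129, 0.992, 0.002]
force: [20.4, 3.0, -1.1]
width: 38.7
gripper_force: 62.3
```

```bash
python3 - <<'E'
from h import *
w=camera('wrist'); x=nets.boxes_of(w,'salt_shaker')[0]; r=ray(w,x['centre'],83); d=r[:2]-np.array([594.5,-68.5]); a=np.degrees(np.arctan2(d[1],d[0])); print(r,a)
s=ctrl.read_state(); print(s['force'],s['gripper_force'])
if abs(a-176.8)<6 and s['gripper_force']>20: print(workorder.hand_in())
E
```

```text
[540.81298735 -61.97370629  83.        ] 173.0690246765474
[20.48732901  4.47270079 -0.83563289] 62.32405652641319
the job is handed in; nothing more can be done
None
```

I handed the job in at about 16 s with the tray pulled to its stop, the salt shaker measured within about 4° of the front mark (limit about 12°), and the fingers still holding the wooden knob at 62 N; no verdict came back.

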